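Pack away the highlighter and slide the art chest shut

ROBOT

A 6-joint arm with a two-finger parallel gripper is mounted at the origin on the work surface. World frame = base frame: x ahead of the robot, y to its left, z up, the work surface at z = 0. Lengths are in m, angles in rad, forces in N, time in s.
With the tool pointing down it reaches from about 0.375 to 0.975 m from the base axis. Payload 3.8 kg.
Tool frame: the origin (TCP) lies on the centre line of the jaws, within the pads' length; the fingertips stand 14 mm ahead of it and the grasp point (between the pads) lies 5 mm behind it (bot.finger_overhang is the distance from the TCP to the fingertips, in m); y points along the fingers, x is the direction in which the jaws open and shut, and the axes are right-handed (so a half turn about y gives the same grasp; the last joint's range is limited). The gripper opens to 85 mm and grips with 20 to 120 N. Pads are 22 mm wide; open, the fingers measure 114 mm over their backs; the gripper's body (76 mm by 85 mm) begins 54 mm behind the grasp point. The pads swing forward as they close: fully open they stand 13 mm farther back than shut.
Start: joints at [-1.191, 0.264, 1.604, -0, 1.274, -0.037], TCP at [0.273, -0.617, 0.245] pointing down, gripper open.
Joint ranges: [-2.63, 2.63], [-0.94, 2.18], [0.31, 2.57], [-1.31, 4.45], [0, 2.66], [-2.55, 2.55]. Speed limits (rad/s): [2.57, 2.57, 3.14, 3.14, 3.14, 3.14].

INTERFACE

Orientations are given as a rotation vector (axis times angle).
In Python, from workcell import readout, read_camera, bot, spotter gives the robot as it stands.
- The arm moves only by the tool jog_arm, never from a script. Its argument "increments" is a list of rows, each a list of 7 numbers: the shift along the tool's x, y, z in m, then the turn, a rotation vector about the tool's x, y, z in rad, then the opening, from 0 (shut) to 1 (fully open). A call has 1 to 10 rows; each row shifts and turns the pose as measured when the row begins, along the tool's axes as they then stand; what a row does not reach is not made up. A row lasts 1/8 s, in which the tool goes at most 62.5 mm and 10.7 degrees, less where a joint would pass 70% of its speed; a pose out of reach is approached as far as the arm can. A call with a gripper value outside its range is refused whole. The fingers move at their own pace and stop on an object; "force" is the grip in N (left out, the last holds). Time passes only in rows, so rows that do not move let the fingers close. It gives the time, the measured TCP pose, the force and the opening at its end, in the units of the state.
- readout.read_state(): the state, without advancing time (a new reading comes with each control period).
- read_camera(name): name is "scene" or "top" or "wrist"; returns a dict with "img" (400x640x3 uint8, blue, green, red), "range_z" (400x640 float32, m along the optical axis (not along the pixel's ray), 0 where there is no reading), "fx", "fy", "cx", "cy" (pixels), "distortion" ([k1, k2, p1, p2, k3] as OpenCV has them; the pictures are not rectified), "world_from_camera" (4x4, takes a point from camera to world coordinates). Camera axes: x right, y down, z forward; pixel columns grow to the right and rows downward; lengths in m; the calibration is good to about 2 mm. A picture is of the moment at which its call begins.
- bot.finish_job(): hands the job in, once; it reports no verdict.
Trained networks look in a picture, given as the dict that the camera call returned (one of the last four; its "shot" number tells which), for a name from the list of things; names that differ only in an ending like _2 or _b are one class to them, and where a whole thing is asked for, a point or a joint stands for the part that bears it (a point fixed in the world has none). Each returns a list of dicts, best first, with "p" (0 to 1); they miss things now and then, are a little off and sometimes report something else, mostly with a low value. They report only what shows in the picture. A call takes as long as a camera call. They do not tell look-alikes from the thing itself.
- spotter.masks_of(picture, thing): "mask" (400x640 bool, what is visible of it) and "location" ([column, row] in pixels, amid what is visible of it).
- spotter.spot_point(picture, thing): "location" ([column, row] in pixels: a listed point, or the origin of a listed thing).
The state is a dict: "time": time; "q": joint angles; "joint_vel": joint speeds; "joint_torque": joint torques, N m; "tool_pos": TCP position; "tcp_rot": TCP orientation; "wrist_force": force on the tool from outside, world axes, zero at the start; "torque": the same for the moment, N m; "width": opening from 0.0 (shut) to 1.0 (fully open).
Only numpy, scipy, OpenCV 4.12 (cv2) and the standard library are available. Lean on these libraries where they do the work, as an engineer would, in place of code of your own. Each camera call takes 0.05 s, during which the arm holds its last target. There are 200 camera calls.

TASK

Put the orange highlighter lying on the desk into the open compartment of the low white art chest, then slide the chest's blue door shut. Push the door gently and without slamming until it is fully home, pressed firmly against the rubber stop hidden in the frame so that it stays bearing on it with no gap when you let go. Leave the pen cups and the tape roll where they are.

Things in the scene. Friction and masses are not known exactly. Their poses are not given: they have to be found in the camera images.
- case: low white art chest fixed to the desk, 180 (x) x 400 (y) x 63 mm high; origin: centre of its underside, on the desk; z up, y along the door track. Walls 60 mm high, sides 14 mm thick, ends 10 mm. Its -y half is the compartment; the +y half is a closed deck over which the open door parks. At the -y end a cover strip 58 to 63 mm above the desk overhangs from y = -200 to -168 mm.
- door (a joint): travel of the blue door along the case's +y, m: 0 = leading edge at the bare frame face, 0.172 fully open; leading edge at case y = -0.190 + this. Starts 0.14 to 0.17. The track drags with about 4 N (the door stays where it is left), so the first few newtons do not mean it is home. A total push of 8 to 13 N seats it; over 18 N is forcing it, over 0.3 m/s slamming.
- panel: the blue door: a horizontal panel 150 (x) x 194 (y) x 8 mm that slides between the chest's side walls, its top 54 mm above the desk. Origin: middle of its leading (-y) edge, at half thickness, 50 mm above the desk; axes as the case's. It closes towards its own -y.
- pull (a point): top centre of the red pull bar on the door, 80 mm above the desk: the bar stands upright on the door, 90 mm long (case x), 14 mm thick (case y), 26 mm high above the panel's top, 70 mm behind the leading edge. It can be pushed on its +y face with closed fingers, or pinched from above.
- jamb (a point): middle of the bare frame face at the -y end of the track, case (0, -190, 50) mm, under the cover strip. A rubber stop (30 mm wide) sticks out of it towards +y by 3 to 20 mm, different each time and hidden under the strip: feel it as a rise in force above the drag. It gives about 1 mm per 8 N; the let-go door must still bear on it with over 1 N.
- bay (a point): point on the compartment's floor at case (0, -105, 8) mm. Inside, the compartment is 152 mm (case x) by 190 mm (case y -190 to 0), floor 8 mm above the desk, open to the top except where the cover strip (y below -168 mm) and the door (beyond its leading edge) cover it.
- highlighter: flat orange highlighter with black cap, loose on the desk, 90 (its x, cap at +x) x 24 (y) x 14 mm high (z up), 35 g; origin: centre of its underside.
- highlighter_mid (a point): centre of the highlighter, 7 mm above its underside.
- cup_yellow: yellow pen cup with pens, 84 mm across, cup 95 mm high, pens to 190 mm; origin: centre of its underside. Bystander, leave alone.
- cup_green: green pen cup with pens, same size; origin: centre of its underside. Bystander, leave alone.
- tape: pink roll of tape lying flat, 72 mm across, 22 mm high; origin: centre of its underside. Bystander, leave alone.
Things that resemble listed ones, but are neither listed nor needed, are in the scene too. What is meant by the highlighter is not green, purple or yellow, and is the smaller of those in its own colour.

How it is judged:
By the outcome, as a careful person would: the job done as asked, in the order asked, and still so for the second after the job is handed in, with the robot touching nothing.
It also fails if it takes over 54 s, if anything falls off the work surface, if the arm or the gripper's body presses on something with over 40 N, if the wrist force passes 120 N, or if a joint passes its speed limit or range.

## Working session

There is one attempt and no reset: what is moved stays moved. The work goes in short steps, Python scripts to look and compute and a tool call to move; the robot and the scene stay as the last step left them, time stands still between calls to the robot, and variables do not carry over. Pictures are saved under pics/ and viewed, about 8 in all and at most 12, crops included, and the job is handed in when it is done.

Besides the shell and the picture viewer there is one more tool, called as name(argument=value, ...) on one line, values as JSON. jog_arm: Moves the arm, as the interface text tells. Its arguments: {"type":"object","properties":{"increments":{"type":"array"},"force":{"type":"number"}},"required":["increments"]}

```bash
mkdir -p pics; cat > h.py <<'E'
import numpy as np, cv2
from workcell import readout, read_camera, bot, spotter
def ray(p,uv):
    K=np.array([[p["fx"],0,p["cx"]],[0,p["fy"],p["cy"]],[0,0,1.]])
    n=cv2.undistortPoints(np.array(uv,float).reshape(-1,1,2),K,np.array(p["distortion"],float))[:,0]
    return np.c_[n,np.ones(len(n))]
def at_z(p,uv,z):
    T=np.array(p["world_from_camera"]);d=ray(p,uv)@T[:3,:3].T;o=T[:3,3]
    return o+d*((z-o[2])/d[:,2])[:,None]
def cloud(p,mask):
    r,c=np.nonzero(mask&(p["range_z"]>0));P=ray(p,np.c_[c,r])*p["range_z"][r,c][:,None]
    T=np.array(p["world_from_camera"]);return P@T[:3,:3].T+T[:3,3]
E
python3 - <<'E'
from h import *
for n in("top","scene"):
    p=read_camera(n); cv2.imwrite(f"pics/{n}1.png",p["img"])
    for t in("highlighter","case","panel","cup_yellow","cup_green","tape"):
        for m in spotter.masks_of(p,t)[:4]:
            P=cloud(p,m["mask"]); print(n,t,round(m["p"],2),np.round(m["location"]),np.round(np.median(P,0),3) if len(P) else None,m["mask"].sum(), np.median(p["img"][m["mask"]],0))
    for t in("pull","jamb","bay","highlighter_mid","case"):
        print(n,t,[(round(s["p"],2),np.round(s["location"],1)) for s in spotter.spot_point(p,t)[:4]])
print(readout.read_state())
E
```

```text
top highlighter 0.8 [466. 200.] [ 0.56  -0.473  0.013] 216 [ 59. 112. 123.]
top highlighter 0.71 [416. 241.] [ 0.449 -0.321  0.013] 235 [ 47.  71. 114.]
top highlighter 0.7 [378. 267.] [ 0.362 -0.207  0.018] 476 [ 46.  71. 114.]
top highlighter 0.65 [468. 261.] [ 0.379 -0.457  0.018] 414 [54. 84. 48.]
top case 0.83 [285. 213.] [0.53  0.066 0.053] 8574 [89. 64. 69.]
top panel 0.95 [269. 213.] [0.532 0.116 0.054] 3443 [91. 60. 43.]
top cup_yellow 0.9 [370. 130.] [ 0.764 -0.177  0.094] 725 [ 50.  90. 103.]
top cup_green 0.76 [156. 179.] [0.636 0.431 0.092] 923 [43. 65. 43.]
top tape 0.47 [418. 143.] [ 0.736 -0.322  0.02 ] 167 [ 82.  55. 112.]
top pull [(0.92, array([277.6, 213.2])), (0.16, array([350.5, 218.2]))]
top jamb [(0.87, array([348.6, 219. ]))]
top bay [(0.76, array([322.8, 216.7]))]
top highlighter_mid [(0.83, array([379.7, 267.3])), (0.81, array([422.5, 196.9])), (0.6, array([470. , 200.3])), (0.58, array([418.2, 238.4]))]
top case [(0.78, array([286.5, 217.4]))]
scene highlighter 0.77 [221. 152.] [ 0.386 -0.447  0.016] 210 [ 79. 126.  68.]
scene highlighter 0.68 [220. 189.] 
[... 1081 characters left out ...]
0.77, array([332.1, 208. ]))]
{'time': 1.2, 'q': array([-1.19088398e+00,  2.63909729e-01,  1.60398866e+00,  1.76611408e-05,
        1.27368829e+00, -3.68838780e-02]), 'joint_vel': array([-1.04615829e-03,  1.80347128e-03,  2.59610610e-04,  1.01528658e-03,
        2.52621957e-05,  1.78472442e-04]), 'joint_torque': array([-7.89458445e-04, -5.15077829e+01, -3.67717838e+01, -1.04159158e-04,
        9.36622455e-04,  1.42308087e-05]), 'tool_pos': array([ 0.27327744, -0.61721205,  0.24527929]), 'tcp_rot': array([-1.3780138 ,  0.89693288, -0.8969569 ]), 'wrist_force': array([ 0.30237251, -0.10691631, -0.02924945]), 'torque': array([ 0.01602944,  0.02321019, -0.00126875]), 'width': 0.9962647315869061}
```

View pics/top1.png

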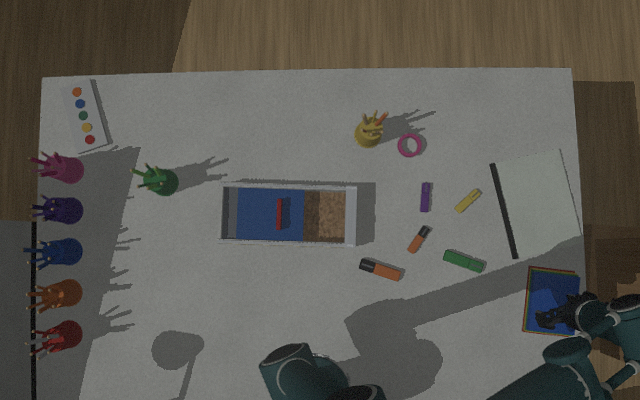

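View pics/scene1.png

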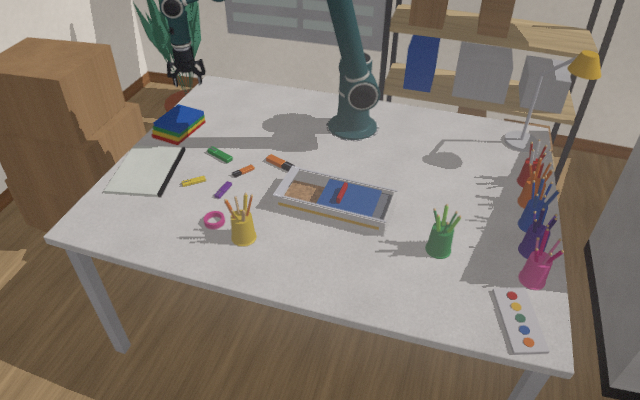

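Orange candidates in the top view are the pen at (418,239), which is smaller, and the one at (380,268), which is larger. The look-alikes are green (465,261), yellow (467,200) and purple (426,197). I choose (418,239) and will check it in a crop. The chest is at (288,214), with its door open to the left and the pull at (278,213).

```bash
python3 - <<'E'
from h import *
from scipy.spatial.transform import Rotation as R
p=read_camera("top")
for m in spotter.masks_of(p,"highlighter"):
    r,c=np.nonzero(m["mask"]); W=at_z(p,np.c_[c,r],.014)[:,:2]
    (ce,s,a)=cv2.minAreaRect((W*1000).astype(np.float32)); 
    b=p["img"][r,c].astype(int).max(1)-p["img"][r,c].astype(int).min(1)
    cap=W[b<30].mean(0) if (b<30).any() else None
    v=np.linalg.svd(W-W.mean(0),full_matrices=0)[2][0]
    print(m["location"],np.round(m["p"],2),np.round(ce,1),np.round(s,1),"axis",np.round(v,3),"cap",cap,"mean",W.mean(0))
for t,z in(("pull",.08),("jamb",.05),("bay",.008),("case",0)):
    print(t,at_z(p,[spotter.spot_point(p,t)[0]["location"]],z).round(4))
m=spotter.masks_of(p,"panel")[0]["mask"]; P=cloud(p,m);P=P[abs(P[:,2]-.054)<.006]
print("panel",cv2.minAreaRect((P[:,:2]*1000).astype(np.float32)))
m=spotter.masks_of(p,"case")[0]["mask"]; r,c=np.nonzero(m); W=at_z(p,np.c_[c,r],.06)
print("case",cv2.minAreaRect((W[:,:2]*1000).astype(np.float32)))
print(R.from_rotvec(readout.read_state()["tcp_rot"]).as_matrix().round(3))
a=cv2.resize(p["img"][180:290,210:490],None,fx=2.8,fy=2.8,interpolation=cv2.INTER_CUBIC)
cv2.imwrite("pics/crop1.png",np.clip(a*1.6,0,255).astype(np.uint8))
E
```

```text
[377.7, 267.4] 0.84 [ 361.8 -203.1] [121.9  32.9] axis [0.335 0.942] cap [ 0.37420432 -0.17086585] mean [ 0.36168053 -0.20353316]
[423.8, 197.7] 0.64 [ 576.5 -345.6] [30.5 88.3] axis [-0.992  0.127] cap [ 0.58620442 -0.34480313] mean [ 0.57661469 -0.34552227]
[464.8, 260.5] 0.55 [ 379.9 -456.8] [126.2  35.8] axis [0.385 0.923] cap [ 0.37610465 -0.46844656] mean [ 0.3793456  -0.45662508]
[416.9, 239.5] 0.52 [ 448.4 -322.3] [23.3 87. ] axis [-0.811  0.585] cap [ 0.47104516 -0.33840327] mean [ 0.44902836 -0.32243237]
pull [[0.5286 0.0906 0.08  ]]
jamb [[ 0.5024 -0.1164  0.05  ]]
bay [[ 0.5282 -0.042   0.008 ]]
case [[0.5399 0.0744 0.    ]]
panel ((532.6600341796875, 115.97785186767578), (194.94287109375, 150.54087829589844), 86.93521118164062)
case ((529.5132446289062, 66.02375793457031), (403.0218811035156, 183.64712524414062), 87.41580200195312)
[[ 0.405  0.     0.914]
 [-0.914  0.     0.405]
 [-0.    -1.     0.   ]]
```

View pics/crop1.png

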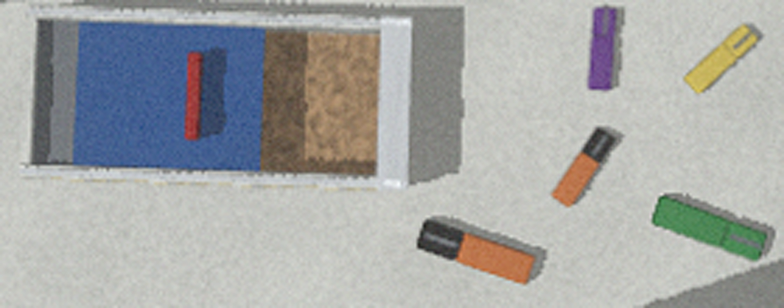

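The crop shows the smaller orange pen with a black cap at crop (585,167), measured as 87 x 23 mm, against 122 x 33 mm for the larger one. The choice holds. It lies at world (0.449, -0.322). The chest's yaw is about -2.8°, and the door opening is about 0.143.

jog_arm(increments=[[0,0,0,0,0.174,0,1],[0,0,0,0,0.174,0,1],[0,0,0,0,0.174,0,1],[0,0,0,0,0.174,0,1],[0,0,0,0,0.174,0,1],[0,0,0,0,0.172,0,1],[-0.05,0,-0.004,0,0,0,1],[-0.05,0,-0.004,0,0,0,1],[-0.05,0,-0.004,0,0,0,1],[-0.05,0,-0.004,0,0,0,1]])

```text
time: 2.85
tool_pos: [0.3842, -0.4488, 0.245]
tcp_rot: [-0.816, 1.68, -1.683]
wrist_force: [0.9, -0.1, 0.4]
width: 0.999
```

```bash
cat >> h.py <<'E'
from scipy.spatial.transform import Rotation as R
def togo(goal,heading_deg=None):
    s=readout.read_state();M=R.from_rotvec(s["tcp_rot"]).as_matrix()
    h=np.degrees(np.arctan2(M[1,0],M[0,0]))
    print("pos",s["tool_pos"].round(4),"q",s["q"].round(2),"head",h.round(2),"tilt y",M[:,1].round(3),"F",s["wrist_force"].round(2),"w",round(s["width"],3))
    print("shift tool",(M.T@(np.array(goal)-s["tool_pos"])).round(4),"turn y", None if heading_deg is None else -np.radians((heading_deg-h+180)%360-180).round(4))
E
python3 -c "
from h import *
togo([.449,-.322,.12],-125.8)"
```

```text
pos [ 0.3842 -0.4488  0.245 ] q [-0.9   0.1   1.79 -0.    1.24  1.33] head -128.25 tilt y [ 0.001 -0.002 -1.   ] F [ 0.91 -0.08  0.42] w 0.999
shift tool [-0.1398  0.1249 -0.0278] turn y -0.0428
```

jog_arm(increments=[[-0.035,0.02,-0.007,0,-0.04,0,1],[-0.035,0.02,-0.007,0,0,0,1],[-0.035,0.02,-0.007,0,0,0,1],[-0.035,0.02,-0.007,0,0,0,1],[0,0,0,0,0,0,0.7],[0,0,0,0,0,0,0.7]])

```text
time: 3.6
tool_pos: [0.4493, -0.3136, 0.165]
tcp_rot: [-0.847, 1.643, -1.656]
wrist_force: [0.2, 0.0, -0.2]
width: 0.703
```

```bash
python3 - <<'E'
from h import *
p=read_camera("wrist"); cv2.imwrite("pics/w1.png",p["img"])
for m in spotter.masks_of(p,"highlighter"):
    r,c=np.nonzero(m["mask"]); W=at_z(p,np.c_[c,r],.014)[:,:2]
    v=np.linalg.svd(W-W.mean(0),full_matrices=0)[2][0]
    print(m["location"],round(m["p"],2),cv2.minAreaRect((W*1000).astype(np.float32)),"axis",v.round(3),W.mean(0).round(4))
togo([.449,-.322,.12],-125.8)
E
```

```text
[288.5, 321.4] 0.87 ((361.1869812011719, -212.87359619140625), (113.63411712646484, 41.89571762084961), 70.66644287109375) axis [0.274 0.962] [ 0.3587 -0.2183]
[323.7, 176.0] 0.8 ((449.05999755859375, -325.8681945800781), (23.63396453857422, 88.57807922363281), 53.90877151489258) axis [-0.808  0.59 ] [ 0.4505 -0.3269]
[266.8, 41.1] 0.61 ((564.3522338867188, -349.28729248046875), (24.294546127319336, 70.16351318359375), 83.23612976074219) axis [-0.997  0.083] [ 0.5625 -0.3486]
[503.2, 153.9] 0.56 ((380.58062744140625, -457.4565124511719), (125.8589859008789, 36.10619354248047), 68.7842025756836) axis [0.374 0.927] [ 0.381  -0.4575]
pos [ 0.449  -0.314   0.1651] q [-0.65  0.09  1.97 -0.    1.08  1.54] head -125.64 tilt y [ 0.005 -0.005 -1.   ] F [-0.25 -0.86 -0.13] w 0.701
shift tool [0.0064 0.0451 0.0043] turn y 0.0027
```

View pics/w1.png

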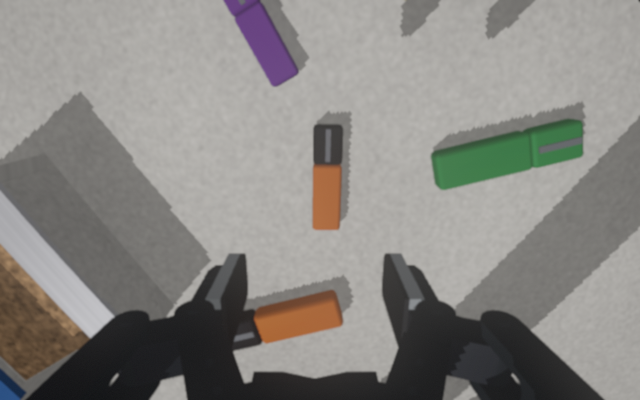

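The wrist view shows the pen upright at (327,176), between the jaw lines, with the larger orange pen at (290,320) clear of the descent. I'll take the target as (0.449, -0.325).

jog_arm(increments=[[0.009,0.03,0.006,0,0,0,0.55],[0,0.03,0,0,0,0,0.55],[0,0.03,0,0,0,0,0.55],[0,0.02,0,0,0,0,0.55],[0,0.005,0,0,0,0,0.55]])

```text
time: 4.32
tool_pos: [0.4517, -0.335, 0.0533]
tcp_rot: [-0.836, 1.636, -1.672]
wrist_force: [0.6, -0.1, -0.4]
width: 0.55
```

```bash
python3 -c "
from h import *
togo([.449,-.325,.016],-125.8)"
```

```text
pos [ 0.4517 -0.335   0.0533] q [-0.68  0.24  2.03 -0.    0.86  1.52] head -126.06 tilt y [ 0.014 -0.014 -1.   ] F [ 0.55 -0.13 -0.37] w 0.55
shift tool [-0.0066  0.0371 -0.0088] turn y -0.0046
```

jog_arm(increments=[[-0.007,0.01,-0.009,-0.02,0,0,0.55],[0,0.015,0,0,0,0,0.55],[0,0.009,0,0,0,0,0.55],[0,0.004,0,0,0,0,0.55]])

```text
time: 4.82
tool_pos: [0.4499, -0.3257, 0.0153]
tcp_rot: [-0.844, 1.653, -1.661]
wrist_force: [0.4, 0.3, -0.0]
width: 0.547
```

```bash
python3 -c "
from h import *
togo([.449,-.325,.016],-125.8)"
```

```text
pos [ 0.4499 -0.3257  0.0153] q [-0.67  0.29  2.05 -0.    0.8   1.54] head -126.13 tilt y [ 0.    -0.005 -1.   ] F [ 0.4   0.33 -0.04] w 0.547
shift tool [-0.     -0.0008 -0.0011] turn y -0.0057
```

Close, then lift.

jog_arm(increments=[[0,0,0,0,0,0,0.1],[0,0,0,0,0,0,0.1],[0,0,0,0,0,0,0.1],[0,0,0,0,0,0,0.1],[0,-0.02,0,0,0,0,0.1],[0,-0.04,0,0,0,0,0.1],[0,-0.04,0,0,0,0,0.1],[0,-0.04,0,0,0,0,0.1]], force=30)

```text
time: 5.82
tool_pos: [0.4473, -0.323, 0.1552]
tcp_rot: [-0.847, 1.661, -1.655]
wrist_force: [-0.3, -0.2, -0.5]
width: 0.27
```

```bash
python3 -c "
from h import *
togo([.524,-.041,.14],-92.8)"
```

```text
pos [ 0.4473 -0.323   0.1552] q [-0.67  0.11  1.96 -0.    1.08  1.53] head -126.13 tilt y [-0.006  0.001 -1.   ] F [-0.31 -0.2  -0.49] w 0.27
shift tool [-0.273   0.0149 -0.1042] turn y -0.5816
```

jog_arm(increments=[[0,0,0,0,-0.145,0,0.1],[0,0,0,0,-0.145,0,0.1],[0,0,0,0,-0.145,0,0.1],[0,0,0,0,-0.145,0,0.1],[-0.045,0,0.01,0,0,0,0.1],[-0.045,0,0.01,0,0,0,0.1],[-0.045,0,0.01,0,0,0,0.1],[-0.045,0,0.01,0,0,0,0.1],[-0.045,0,0.01,0,0,0,0.1],[0,0,0,0,0,0,0.1]])

```text
time: 7.08
tool_pos: [0.5092, -0.0968, 0.1616]
tcp_rot: [-1.194, 1.225, -1.243]
wrist_force: [0.3, -0.9, -0.2]
width: 0.274
```

```bash
python3 - <<'E'
from h import *
p=read_camera("wrist"); cv2.imwrite("pics/w2.png",p["img"])
for t,z in(("pull",.08),("jamb",.05),("bay",.008)):
    print(t,[(round(s["p"],2),at_z(p,[s["location"]],z).round(4)) for s in spotter.spot_point(p,t)[:1]])
togo([.524,-.041,.14],-92.8)
E
```

```text
pull [(0.81, array([[0.5293, 0.0861, 0.08  ]]))]
jamb [(0.56, array([[ 0.5175, -0.1241,  0.05  ]]))]
bay [(0.82, array([[ 0.5252, -0.0398,  0.008 ]]))]
pos [ 0.5086 -0.1002  0.1615] q [-0.24  0.03  2.03 -0.01  1.07  1.38] head -92.21 tilt y [ 0.006 -0.009 -1.   ] F [-0.75 -0.34 -0.31] w 0.273
shift tool [-0.06    0.0211  0.013 ] turn y 0.0103
```

View pics/w2.png

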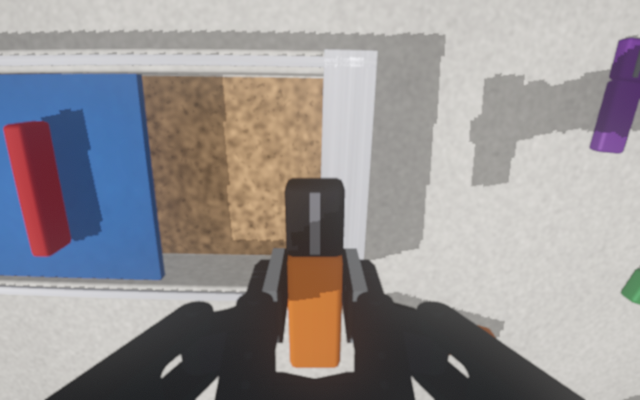

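The pen is held firmly, seen at (315,270). The compartment opening lies between the strip at x≈325 px and the door edge at x≈145 px.

jog_arm(increments=[[-0.03,0,0.006,0,0.01,0,0.1],[-0.03,0,0.006,0,0,0,0.1],[0,0.02,0,0,0,0,0.1],[0,0.02,0,0,0,0,0.1],[0,0,0,0,0,0,0.1]])

```text
time: 7.9
tool_pos: [0.5241, -0.047, 0.1209]
tcp_rot: [-1.182, 1.242, -1.265]
wrist_force: [0.5, -0.0, -0.4]
width: 0.272
```

```bash
python3 -c "
from h import *
togo([.5245,-.041,.026],-92.8)"
```

```text
pos [ 0.5241 -0.047   0.1209] q [-0.13  0.09  2.05 -0.01  0.99  1.51] head -93.44 tilt y [ 0.008 -0.011 -1.   ] F [ 0.48 -0.03 -0.45] w 0.272
shift tool [-0.007   0.0948 -0.0007] turn y -0.0112
```

jog_arm(increments=[[-0.007,0.01,0,-0.008,-0.01,0.01,0.1],[0,0.02,0,0,0,0,0.1],[0,0.02,0,0,0,0,0.1],[0,0.02,0,0,0,0,0.1],[0,0.014,0,0,0,0,0.1],[0,0.006,0,0,0,0,0.1],[0,0,0,0,0,0,0.1]])

```text
time: 8.78
tool_pos: [0.5288, -0.0425, 0.0313]
tcp_rot: [-1.178, 1.244, -1.251]
wrist_force: [0.2, -0.3, -0.9]
width: 0.269
```

```bash
python3 -c "
from h import *
togo([.5245,-.041,.026],-92.8)"
```

```text
pos [ 0.5288 -0.0425  0.0313] q [-0.13  0.22  2.09  0.    0.82  1.49] head -93.08 tilt y [ 0.006  0.001 -1.   ] F [ 0.22 -0.35 -0.9 ] w 0.269
shift tool [-0.0013  0.0053 -0.0044] turn y -0.0049
```

jog_arm(increments=[[0,0.005,-0.002,0,0,0,0.1],[0,0,0,0,0,0,0.1],[0,0,0,0,0,0,0.5],[0,0,0,0,0,0,0.5],[0,0,0,0,0,0,0.5],[0,-0.02,0,0,0,0,0.5],[0,-0.04,0,0,0,0,0.5],[0,-0.04,0,0,0,0,0.5],[0,-0.04,0,0,0,0,0.5],[0,0,0,0,0,0,0.5]])

```text
time: 10.02
tool_pos: [0.5267, -0.0425, 0.1722]
tcp_rot: [-1.176, 1.242, -1.252]
wrist_force: [-0.1, 0.4, -0.4]
width: 0.501
```

```bash
python3 - <<'E'
from h import *
p=read_camera("wrist"); cv2.imwrite("pics/w3.png",p["img"])
for t,z in(("pull",.08),("jamb",.05),("bay",.008)):
    print(t,[(round(s["p"],2),at_z(p,[s["location"]],z).round(4)) for s in spotter.spot_point(p,t)[:1]])
m=spotter.masks_of(p,"pull")[0]["mask"] 
hsv=p["img"].astype(int); red=(hsv[...,2]>90)&(hsv[...,1]<60)&(hsv[...,0]<60)
P=cloud(p,red);P=P[abs(P[:,2]-.08)<.005];print("bar top",len(P),cv2.minAreaRect((P[:,:2]*1000).astype(np.float32)) if len(P) else 0)
togo([.5293,.0865,.14],-92.8)
E
```

```text
pull [(0.56, array([[0.5289, 0.0889, 0.08  ]]))]
jamb [(0.84, array([[ 0.5185, -0.1215,  0.05  ]]))]
bay [(0.76, array([[ 0.5246, -0.0378,  0.008 ]]))]
bar top 517 ((529.40771484375, 81.81715393066406), (3.145050525665283, 82.78885650634766), 86.57952880859375)
pos [ 0.5224 -0.042   0.1659] q [-0.13  0.05  2.01  0.    1.09  1.49] head -93.06 tilt y [-0.002  0.002 -1.   ] F [0.16 0.07 0.02] w 0.5
shift tool [-1.286e-01  2.620e-02  1.000e-04] turn y -0.0046
```

View pics/w3.png

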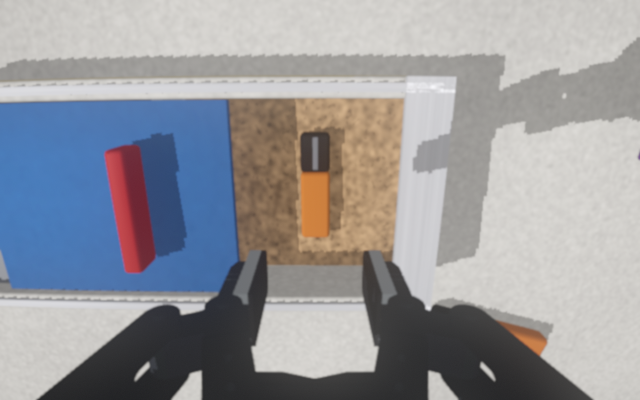

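The pen lies flat in the compartment at (315,185), clear of the door and the strip. Next: close the fingers and go behind the bar, which is at (130,208).

jog_arm(increments=[[-0.045,0,0,0,0,0,0],[-0.045,0,0,0,0,0,0],[-0.045,0,0,0,0,0,0],[-0.04,0,0,0,0,0,0],[0,0,0,0,0,0,0],[0,0,0,0,0,0,0]])

```text
time: 11.02
tool_pos: [0.5267, 0.1358, 0.156]
tcp_rot: [-1.197, 1.264, -1.242]
wrist_force: [0.2, 0.1, -0.2]
width: -0.0
```

```bash
python3 -c "
from h import *
togo([.5325,.135,.076],-92.8)"
```

```text
pos [0.5267 0.1358 0.156 ] q [0.2  0.1  1.97 0.   1.09 1.83] head -93.2 tilt y [-0.019 -0.001 -1.   ] F [ 0.17  0.06 -0.24] w -0.0
shift tool [0.0003 0.0799 0.0074] turn y -0.007
```

jog_arm(increments=[[0,0.02,0.007,0.019,-0.007,0,0],[0,0.02,0,0,0,0,0],[0,0.02,0,0,0,0,0],[0,0.014,0,0,0,0,0],[0,0,0,0,0,0,0]])

```text
time: 11.65
tool_pos: [0.5322, 0.1291, 0.0776]
tcp_rot: [-1.188, 1.25, -1.251]
wrist_force: [0.4, -0.1, 0.4]
width: -0.001
```

```bash
python3 -c "
from h import *
togo([.5325,.125,.076],-92.8)"
```

```text
pos [0.5322 0.1291 0.0776] q [ 0.19  0.19  2.03 -0.    0.93  1.82] head -93.15 tilt y [-0.003 -0.004 -1.   ] F [ 0.37 -0.14  0.44] w -0.001
shift tool [0.0041 0.0016 0.0005] turn y -0.006
```

jog_arm(increments=[[0.007,0,0,0,-0.006,0,0],[0.007,0,0,0,0,0,0],[0.007,0,0,0,0,0,0],[0.007,0,0,0,0,0,0],[0.007,0,0,0,0,0,0],[0.007,0,0,0,0,0,0]])

```text
time: 12.4
tool_pos: [0.5314, 0.0863, 0.0797]
tcp_rot: [-1.185, 1.245, -1.246]
wrist_force: [0.5, 4.4, -3.6]
width: -0.001
```

```bash
python3 -c "
from h import *
togo([.5325,.125,.076],-92.8)"
```

```text
pos [0.5314 0.0863 0.0797] q [ 0.11  0.17  2.05 -0.    0.92  1.74] head -92.85 tilt y [ 0.001  0.    -1.   ] F [ 0.51  4.44 -3.55] w -0.001
shift tool [-0.0387  0.0037 -0.0008] turn y -0.0008
```

jog_arm(increments=[[0.008,0.001,0,0,0,0,0],[0.008,0.001,0,0,0,0,0],[0.008,0.001,0,0,0,0,0],[0.008,0.001,0,0,0,0,0],[0.008,0.0,0,0,0,0,0],[0.008,0.0,0,0,0,0,0],[0.008,0,0,0,0,0,0],[0.008,0,0,0,0,0,0]])

```text
time: 13.4
tool_pos: [0.5293, 0.0183, 0.0776]
tcp_rot: [-1.182, 1.244, -1.247]
wrist_force: [-1.3, 4.1, 4.2]
width: -0.001
```

```bash
python3 - <<'E'
from h import *
togo([.5265,.025,.078],-92.8)
for n in("wrist","top"):
    p=read_camera(n)
    print(n,[(round(s["p"],2),at_z(p,[s["location"]],.08).round(4)) for s in spotter.spot_point(p,"pull")[:1]],[(round(s["p"],2),at_z(p,[s["location"]],.05).round(4)) for s in spotter.spot_point(p,"jamb")[:1]])
togo([.5265,.025,.078],-92.8)
E
```

```text
pos [0.5293 0.0183 0.0776] q [-0.01  0.16  2.07  0.    0.91  1.61] head -92.86 tilt y [ 0.003  0.001 -1.   ] F [-1.33  4.14  4.21] w -0.001
shift tool [-0.0066 -0.0004 -0.0031] turn y -0.001
wrist [(0.96, array([[ 0.5248, -0.0028,  0.08  ]]))] [(0.85, array([[ 0.5184, -0.1225,  0.05  ]]))]
top [(0.8, array([[0.5228, 0.0024, 0.08  ]]))] [(0.74, array([[ 0.5126, -0.117 ,  0.05  ]]))]
pos [0.529  0.0183 0.0772] q [-0.01  0.16  2.07 -0.    0.91  1.61] head -92.84 tilt y [ 0.003 -0.    -1.   ] F [-0.02 -0.48 -0.21] w -0.002
shift tool [-0.0066 -0.0008 -0.0028] turn y -0.0008
```

jog_arm(increments=[[0.006,0,-0.001,0,0,0,0],[0.006,0,-0.001,0,0,0,0],[0.006,0,0,0,0,0,0],[0.005,0,0,0,0,0,0]])

```text
time: 14.2
tool_pos: [0.5274, -0.0035, 0.0774]
tcp_rot: [-1.179, 1.242, -1.246]
wrist_force: [1.1, 4.1, -0.7]
width: 0.001
```

jog_arm(increments=[[0.004,0,0,0,0,0,0],[0.003,0,0,0,0,0,0]])

```text
time: 14.45
tool_pos: [0.527, -0.0109, 0.0774]
tcp_rot: [-1.178, 1.242, -1.246]
wrist_force: [1.1, 4.4, 0.3]
width: 0.0
```

jog_arm(increments=[[0.003,0,0,0,0,0,0]])

```text
time: 14.58
tool_pos: [0.5268, -0.0141, 0.0774]
tcp_rot: [-1.178, 1.242, -1.246]
wrist_force: [2.0, 4.5, 0.9]
width: -0.001
```

jog_arm(increments=[[0.001,0,0,0,0,0,0],[0.001,0,0,0,0,0,0]])

```text
time: 14.82
tool_pos: [0.5268, -0.0159, 0.0774]
tcp_rot: [-1.177, 1.243, -1.246]
wrist_force: [1.0, 8.0, 0.3]
width: 0.0
```

jog_arm(increments=[[0.001,0,0,0,0,0,0],[0.001,0,0,0,0,0,0]])

```text
time: 15.08
tool_pos: [0.5267, -0.0161, 0.0774]
tcp_rot: [-1.174, 1.246, -1.244]
wrist_force: [2.7, 8.1, 0.2]
width: 0.006
```

jog_arm(increments=[[0.001,0,0,0,0,0,0]])

```text
time: 15.2
tool_pos: [0.5267, -0.0161, 0.0774]
tcp_rot: [-1.173, 1.247, -1.243]
wrist_force: [2.0, 7.5, 0.5]
width: 0.0
```

The force rose above the drag to 8 N with no more travel, so this is the stop. I'll firm up to about 11 N.

jog_arm(increments=[[0.0013,0,0,0,0,0,0]])

```text
time: 15.32
tool_pos: [0.5268, -0.0162, 0.0775]
tcp_rot: [-1.171, 1.248, -1.242]
wrist_force: [1.5, 8.7, 0.4]
width: -0.003
```

jog_arm(increments=[[0.0014,0,0,0,0,0,0]])

```text
time: 15.45
tool_pos: [0.5268, -0.0162, 0.0775]
tcp_rot: [-1.169, 1.249, -1.24]
wrist_force: [1.4, 9.1, 0.4]
width: 0.001
```

jog_arm(increments=[[0.002,0,0,0,0,0,0],[0.002,0,0,0,0,0,0]])

```text
time: 15.7
tool_pos: [0.5268, -0.0166, 0.0776]
tcp_rot: [-1.163, 1.253, -1.237]
wrist_force: [1.9, 12.1, -0.1]
width: -0.0
```

That is 12 N, so the door is seated. Now back off and up.

jog_arm(increments=[[-0.008,0,0,0,0,0,0],[-0.012,0,0,0,0,0,0],[-0.01,0,0,0,0,0,0],[0,-0.03,0,0,0,0,0],[0,-0.04,0,0,0,0,0],[0,-0.04,0,0,0,0,0],[0,0,0,0,0,0,0]])

```text
time: 16.58
tool_pos: [0.5255, 0.0128, 0.1894]
tcp_rot: [-1.173, 1.253, -1.236]
wrist_force: [-0.2, 0.2, 0.1]
width: -0.002
```

```bash
python3 - <<'E'
from h import *
togo([.5265,.025,.078],-92.8)
p=read_camera("wrist");cv2.imwrite("pics/w4.png",p["img"])
for n in("wrist","top"):
    p=read_camera(n)
    print(n,[(round(s["p"],2),at_z(p,[s["location"]],.08).round(4)) for s in spotter.spot_point(p,"pull")[:1]],[(round(s["p"],2),at_z(p,[s["location"]],.05).round(4)) for s in spotter.spot_point(p,"jamb")[:1]])
for t in("cup_yellow","cup_green","tape"):
    for m in spotter.masks_of(p,t)[:1]: print(t,np.round(m["location"]),np.median(cloud(p,m["mask"]),0).round(3))
E
```

```text
pos [0.5255 0.0128 0.1894] q [-0.03  0.02  1.98  0.02  1.13  1.58] head -92.91 tilt y [ 0.001  0.015 -1.   ] F [-0.24  0.23  0.1 ] w -0.002
shift tool [-0.0106  0.1116  0.0004] turn y -0.002
wrist [(0.9, array([[ 0.5228, -0.0363,  0.08  ]]))] [(0.67, array([[ 0.521 , -0.1234,  0.05  ]]))]
top [(0.8, array([[ 0.521 , -0.0327,  0.08  ]]))] [(0.89, array([[ 0.5052, -0.1221,  0.05  ]]))]
cup_yellow [370. 129.] [ 0.765 -0.178  0.094]
cup_green [158. 177.] [0.636 0.431 0.094]
tape [414. 139.] [ 0.737 -0.312  0.02 ]
```

View pics/w4.png

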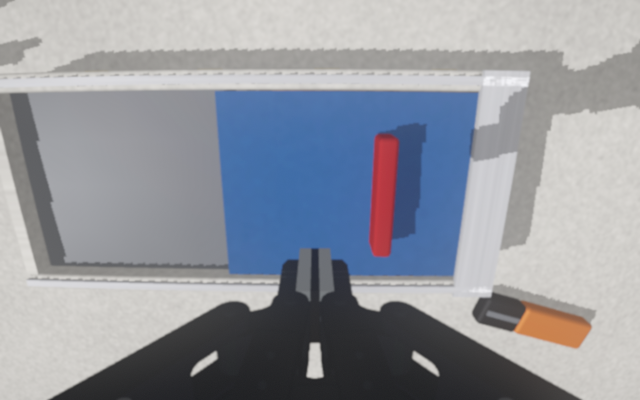

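The door's leading edge is under the cover strip at x≈470 px, the bar is at (385,195), and the gripper is clear. The leading edge is about 17 mm from the jamb, which fits the stop's 3 to 20 mm range.

```bash
python3 -c "
from h import *
print(bot.finish_job())"
```

```text
the job is handed in; nothing more can be done
None
```

The highlighter is in the chest's compartment and the blue door is shut against its stop. I handed the job in at about 17 s of the 54 s allowed.

- **Highlighter:** I took the smaller orange one, which measured about 87 x 23 mm. The wrist picture showed it lying flat in the compartment, clear of the door and the cover strip.
- **Door:** I pushed it with closed fingers at about 0.06 m/s. The drag was about 4.4 N. The force then rose with almost no further travel, so I finished at 12.1 N and backed straight off.
- **Last checks:** The leading edge is under the strip, about 17 mm from the frame face, which fits a stop of 3 to 20 mm. The wrist force was about zero and the gripper was clear. The cups and tape stood within about 1 cm of where I first measured them. The tape gave the largest difference, and its first reading was a low-confidence one.
- **Not confirmed:** I have no direct reading of how hard the released door bears on the stop, or that there is no gap. I infer both from the push force and from the track drag holding the door where it was left. The cameras disagree by a few mm on the bar's position (y = -0.036 from the wrist camera, -0.033 from the top one).

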